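# Load the slide scanner and shut its hood

### The arm

A 7-joint arm with a two-finger parallel gripper is mounted at the origin on the work surface. World frame = base frame: x ahead of the robot, y to its left, z up, the work surface at z = 0. Lengths are in m, angles in rad, forces in N, time in s.
With the tool pointing down it reaches from about 0.4 to 0.85 m from the base axis. Payload 10.4 kg.
Tool frame: the origin (TCP) lies between the finger pads; the fingertips stand 25 mm ahead of it and the grasp point (between the pads) lies 6 mm ahead of it; x points along the fingers, y is the direction in which the jaws open and shut, and the axes are right-handed (so a half turn about x gives the same grasp; the last joint's range is limited). The gripper opens to 87 mm and grips with 3 to 60 N. Pads are 19 mm wide; open, the fingers measure 117 mm over their backs; the gripper's body (75 mm by 190 mm) begins 51 mm behind the grasp point.
Start: joints at [1.192, 0.332, -0.065, 1.46, 0.022, 1.35, -0.088], TCP at [0.218, -0.586, 0.248] pointing down, gripper open.
Joint ranges: [-2.6, 2.6], [-0.5, 2.12], [-1.47, 1.34], [0.16, 2.42], [-1.27, 4.41], [0.06, 2.06], [-2.6, 2.6]. Speed limits (rad/s): [2.22, 2.22, 2.79, 2.79, 3.14, 3.14, 3.14].

### API

Orientations are given as a unit quaternion [x, y, z, w].
In Python, from bench import r gives the robot as it stands.
- The arm moves only by the shell command python3 -m pendant 'ROWS' [FORCE]. ROWS is JSON, a list of rows, each an object with "translation": the shift along the world's x, y, z in cm, a list of three; "angular": the turn, a rotation vector about the world's x, y, z in degrees, a list of three; "hand": the opening, from -1 (shut) to 1 (fully open). In form: [{"translation": [dx, dy, dz], "angular": [wx, wy, wz], "hand": hand}, ...]. A call has 1 to 20 rows; each row shifts and turns the commanded pose from where the row before left it; what a row does not reach is not made up. A row lasts 1/10 s, in which the tool goes at most 50 mm and 8.59 degrees, less where a joint would pass 70% of its speed; a pose out of reach is approached as far as the arm can. A call is refused whole if a number of a shift passes 5 or a number of a turn 8.59, either way. A call with a gripper value outside its range is refused whole. The fingers move at their own pace and stop on an object; FORCE is the grip in N (left out, the last holds). Time passes only in rows, so rows that do not move let the fingers close. It gives the time, the measured TCP pose, the force and the opening at its end, in the units of the state.
- r.read_state(): the state, without advancing time (a new reading comes with each control period).
- r.camera(name): name is "scene" or "top"; returns the picture (420x560x3 uint8, red, green, blue); there is no depth.
- r.camera_info(name): a dict with "fx", "fy", "cx", "cy" (pixels), "rvec" (rotation vector, rad) and "tvec" (3), from world to camera coordinates, as OpenCV has them. Camera axes: x right, y down, z forward; pixel columns grow to the right and rows downward; lengths in m; the calibration is good to about 2 mm. A picture is of the moment at which its call begins. camera_info takes no time and is no camera call.
- r.close_job(): hands the job in, once; it reports no verdict.
Trained networks look in the newest picture that a camera, given by its name, has taken for a name from the list of things; names that differ only in an ending like _2 or _b are one class to them, and where a whole thing is asked for, a point or a joint stands for the part that bears it (a point fixed in the world has none). Each returns a list of dicts, best first, with "confidence" (0 to 1); they miss things now and then, are a little off and sometimes report something else, mostly with a low value. They report only what shows in the picture. A call takes as long as a camera call. They do not tell look-alikes from the thing itself.
- r.find_in(camera, name): "point" ([row, column] in pixels, amid what is visible of it).
- r.mark_of(camera, name): "point" ([row, column] in pixels: a listed point, or the origin of a listed thing).
The state is a dict: "time": time; "joint_positions": joint angles; "joint_vel": joint speeds; "joint_torque": joint torques, N m; "ee_pos": TCP position; "eef_rot": TCP orientation; "ft_force": force on the tool from outside, world axes, zero at the start; "torque": the same for the moment, N m; "width": finger opening in m.
Only numpy, scipy, OpenCV 4.12 (cv2) and the standard library are available. Lean on these libraries where they do the work, as an engineer would, in place of code of your own. Each camera call takes 0.05 s, during which the arm holds its last target.

### The job

Using only your fingertips, push the scanner tray that holds the glass slides fully home into the scanner, then push the raised hood on top down until it is fully shut. Leave the other tray, with its empty carrier, pulled out, do not lift anything, and leave the things standing around the scanner where they are.

Things in the scene. Friction and masses are not known exactly. Their poses are not given: they have to be found in the camera images.
- scanner: White slide scanner, a low box fixed to the bench, 170 (x) x 250 (y) x 100 mm high. Origin at the centre of its underside; its own x points from its front (the tray side, facing the robot) to its back, y to its left as seen from the robot, z up. The front face is at x = -85 mm. A 12 mm high rim on the roof surrounds the scan well under the hood.
- tray_left (a joint): Left tray (scanner y = +60 mm), a shallow open tray with a grey front panel, sliding along scanner x: 0 = pulled out, 0.075 m = fully home against a stop. It moves stiffly (about 2 N), does not spring back and stays where it is left.
- tray_right (a joint): Right tray (scanner y = -60 mm), just like the left: 0 = pulled out, 0.075 m = fully home.
- tray_left_front (a point): Centre of the front face of the left tray's panel, 62 mm above the bench. The panel is upright, 112 mm wide (scanner y), 56 mm high (34 to 90 mm above the bench), 12 mm thick, flat and without a handle; it faces scanner -x. Moves with the tray; axes as the scanner's.
- tray_right_front (a point): The same point on the right tray's panel, of the same size.
- loaded_carrier_c (a point): Centre of the carrier with two glass slides (76 x 26 mm, each with a white frosted end) lying side by side in it: a loose black plate 64 (x) x 82 (y) x 7 mm, lying in one of the two trays (either one), between low tray walls with 2 mm play. Its y in the scanner's frame tells the tray. Axes as the scanner's.
- empty_carrier_c (a point): Centre of the other, equal black carrier, without slides, lying in the other tray.
- hood (a joint): Hood, a grey flat lid 115 mm long (from hinge to free edge) x 190 mm wide (scanner y) x 8 mm thick, hinged at the back of the scanner's roof, over the scan well: 0 = shut (lying level, its top 120 mm above the bench), positive = raised at the free (front) edge, rad; it begins between 0.75 and 1.1. A stiff hinge (about 0.2 N m) holds it where it is left.
- hood_hinge (a point): Middle of the hood's hinge line, at the hood's underside, at x = 80 mm, z = 112 mm in the scanner's frame, fixed; the hinge line runs along scanner y.
- hood_edge (a point): Middle of the upper edge of the hood's free end (115 mm from the hinge along the hood, on its outer face); moves with the hood. Its z axis is the hood's outer normal.
- oil_bottle_c (a point): Centre of a loose brown bottle, 36 mm diameter, 70 mm high, standing on the bench to the left of the scanner. Bystander.
- stain_jar_c (a point): Centre of a loose open glass jar, 56 mm diameter, 75 mm high, to the right of the scanner. Bystander.
- slide_box_c (a point): Centre of a loose closed white box, 90 x 40 x 35 mm high, on the bench to the right of the trays. Bystander.
There are look-alikes about, which are no part of the job. What is shaped like the part that bears loaded_carrier_c but blue or orange is not meant.

How it is judged:
By the outcome, as a careful person would: the job done as asked, in the order asked, and still so for the second after the job is handed in, with the robot touching nothing.
It also fails if it takes over 48 s, if anything falls off the work surface, if the arm or the gripper's body presses on something with over 40 N, if the wrist force passes 120 N, or if a joint passes its speed limit or range.

## Working session

There is one attempt and no reset: what is moved stays moved. The work goes in short steps, Python scripts to look and compute and a shell command to move; the robot and the scene stay as the last step left them, time stands still between calls to the robot, and variables do not carry over. Pictures are saved under pics/ and viewed, and the job is handed in when it is done.

```bash
ls; mkdir -p pics; cat > h.py <<'E'
import numpy as np,cv2
from bench import r
def save(n,f):
    im=r.camera(n); cv2.imwrite(f,cv2.cvtColor(im,cv2.COLOR_RGB2BGR)); return im
def cam(n):
    i=r.camera_info(n);K=np.array([[i['fx'],0,i['cx']],[0,i['fy'],i['cy']],[0,0,1.]])
    R=cv2.Rodrigues(np.array(i['rvec'],float))[0];t=np.array(i['tvec'],float).ravel();return K,R,t
def ray(n,rc):
    K,R,t=cam(n);d=R.T@np.linalg.inv(K)@np.array([rc[1],rc[0],1.]);return -R.T@t,d
def atz(n,rc,z):
    c,d=ray(n,rc);return c+d*(z-c[2])/d[2]
def proj(n,p):
    K,R,t=cam(n);q=K@(R@np.array(p,float)+t);return np.array([q[1]/q[2],q[0]/q[2]])
def tri(a,b):
    c1,d1=ray('scene',a);c2,d2=ray('top',b);A=np.stack([d1,-d2],1);s=np.linalg.lstsq(A,c2-c1,rcond=None)[0]
    p,q=c1+s[0]*d1,c2+s[1]*d2;return (p+q)/2,np.linalg.norm(p-q)
E
python3 - <<'E'
from h import *
np.set_printoptions(precision=4,suppress=True)
for n in('scene','top'):
    save(n,f'pics/{n}0.png');K,R,t=cam(n);print(n,K[0,0],-R.T@t)
    for k in ['scanner','tray_left_front','tray_right_front','loaded_carrier_c','empty_carrier_c','hood_hinge','hood_edge','oil_bottle_c','stain_jar_c','slide_box_c']:
        print(k,[(np.round(d['point']).tolist(),round(d['confidence'],2)) for d in r.mark_of(n,k)][:4])
s=r.read_state();print(s)
E
```

```text
pics
scene 456.71572602807277 [ 1.3592 -0.0969  0.6195]
scanner [([258.0, 260.0], 0.56)]
tray_left_front []
tray_right_front []
loaded_carrier_c [([250.0, 364.0], 0.95), ([209.0, 386.0], 0.64), ([214.0, 347.0], 0.26)]
empty_carrier_c [([208.0, 166.0], 0.48)]
hood_hinge []
hood_edge [([176.0, 257.0], 0.74)]
oil_bottle_c [([211.0, 348.0], 0.62)]
stain_jar_c [([239.0, 150.0], 0.63)]
slide_box_c [([207.0, 162.0], 0.77)]
top 486.5771664186408 [ 0.4283 -0.0041  1.0655]
scanner [([198.0, 290.0], 0.88)]
tray_left_front [([269.0, 246.0], 0.66), ([177.0, 291.0], 0.17)]
tray_right_front [([282.0, 308.0], 0.95), ([247.0, 257.0], 0.74)]
loaded_carrier_c [([316.0, 232.0], 0.8), ([200.0, 188.0], 0.76), ([272.0, 138.0], 0.72), ([249.0, 257.0], 0.64)]
empty_carrier_c [([261.0, 310.0], 0.58)]
hood_hinge [([152.0, 295.0], 0.71)]
hood_edge [([177.0, 292.0], 0.74), ([284.0, 309.0], 0.25)]
oil_bottle_c [([248.0, 193.0], 0.57)]
stain_jar_c [([208.0, 397.0], 0.77)]
slide_box_c [([284.0, 394.0], 0.68)]
{'time': 1.1, 'joint_positions': array([ 1.1924,  0.3322, -0.0647,  1.4601,  0.0216,  1.3499, -0.0885]), 'joint_vel': array([-0.0006, -0.0009,  0.0007, -0.0009,  0.0016, -0.0007, -0.0008]), 'joint_torque': array([ -0.0014, -62.3042,   0.0235, -39.012 ,  -0.0613,   0.032 ,
        -0.    ]), 'ee_pos': array([ 0.2177, -0.5859,  0.2476]), 'eef_rot': array([ 0.696 ,  0.1251, -0.6959,  0.1252]), 'ft_force': array([-1.3237, -0.6808, -0.9382]), 'torque': array([-0.009 , -0.0088, -0.0271]), 'width': 0.08648982612419553}
```

View pics/scene0.png

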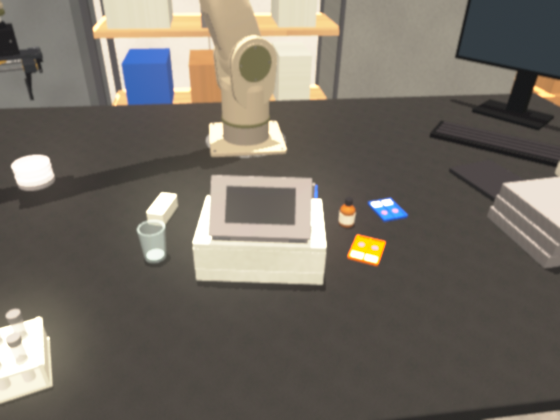

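View pics/top0.png

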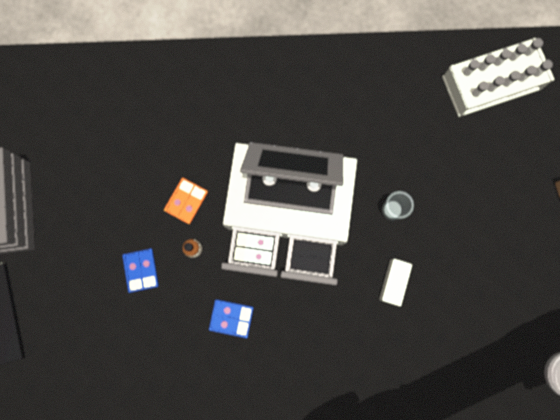

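```bash
python3 - <<'E'
import cv2
a=cv2.imread('pics/top0.png')[220:320,180:360];cv2.imwrite('pics/crop0.png',cv2.resize(a,None,fx=4,fy=4,interpolation=cv2.INTER_CUBIC))
E
```

```text
(no output)
```

View pics/crop0.png

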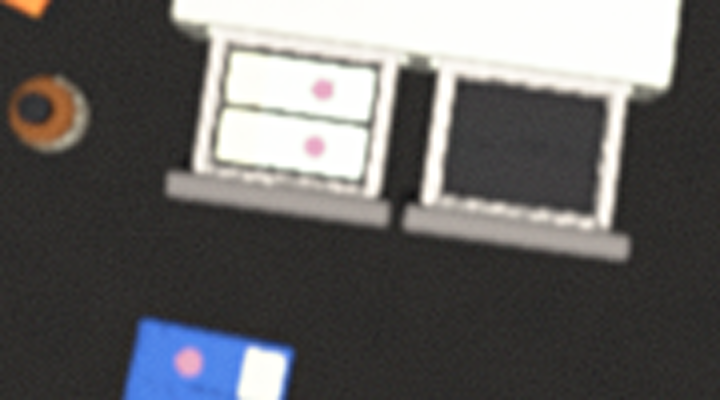

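The loaded carrier (two white slides) is in the left tray, at top (249,257). The right tray at (260,311) holds the bare black carrier. The blue plates at (316,232) and (270,140) and the orange one at (200,187) lie on the bench, so they are look-alikes. The crop confirms the left tray is the one to push.

```bash
python3 - <<'E'
from h import *
np.set_printoptions(precision=4,suppress=True)
im=cv2.imread('pics/top0.png')
cv2.imwrite('pics/crop1.png',cv2.resize(im[130:255,210:370],None,fx=4.5,fy=4.5,interpolation=cv2.INTER_CUBIC))
for n,p,z in [('Lpanel backL',(263,222),.09),('Lpanel backR',(270.5,277.5),.09),('L fr L',(269.2,221.2),.09),('L fr R',(276.5,277),.09),('R backL',(271.5,281.5),.09),('R backR',(278.8,337.5),.09),('carrier',(249,257),.06),('empty',(260,311),.06),('bottle top',(246,190),.07),('boxc',(283,396),.035),('blue',(318,231),.01)]:
    print(n,atz('top',p,z))
# scanner fit by model
from scipy.optimize import least_squares
E
```

```text
Lpanel backL [0.4645 0.1243 0.09  ]
Lpanel backR [0.4469 0.0137 0.09  ]
L fr L [0.4522 0.1261 0.09  ]
L fr R [0.4351 0.015  0.09  ]
R backL [0.4447 0.0058 0.09  ]
R backR [ 0.4276 -0.1047  0.09  ]
carrier [0.4926 0.0555 0.06  ]
empty [ 0.4671 -0.0551  0.06  ]
bottle top [0.5017 0.1926 0.07  ]
boxc [ 0.4159 -0.2316  0.035 ]
blue [0.3504 0.1167 0.01  ]
```

View pics/crop1.png

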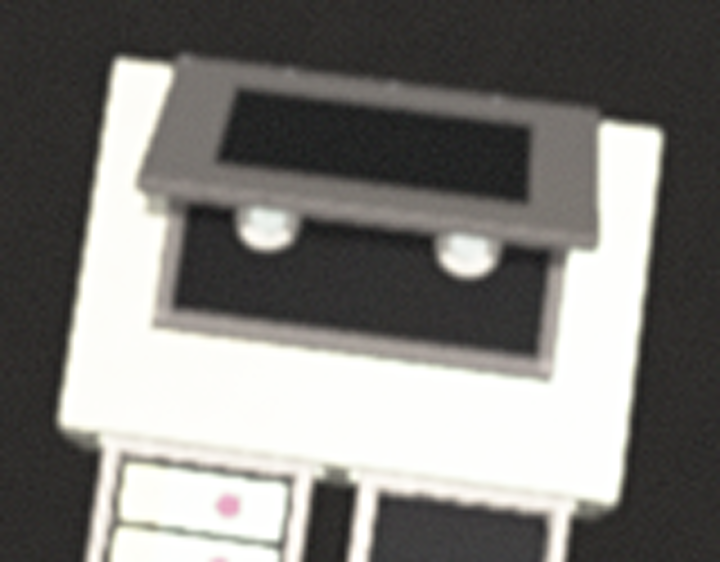

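```bash
python3 - <<'E'
from h import *
from scipy.spatial.transform import Rotation as Ro
np.set_printoptions(precision=4,suppress=True)
a=atz('top',(225,223.3),.1);b=atz('top',(242.2,346.7),.1);c=atz('top',(143.3,235.5),.1);d=atz('top',(158.5,356.5),.1)
print(a,b,c,d,np.linalg.norm(a-b),np.linalg.norm(a-c),np.degrees(np.arctan2(-(a-b)[0],(a-b)[1])),(a+b+c+d)/4)
ex=(c+d-a-b)/2;print(np.degrees(np.arctan2(ex[1],ex[0])))
print('edge net',tri((176,257),(177,292)))
for p,q in [((177,216),(172,242)),((181,312),(182,341))]:print(tri(p,q))
s=r.read_state();R=Ro.from_quat(s['eef_rot']).as_matrix();print(R)
y=np.radians(-9);Rt=np.array([[0,-np.sin(y),np.cos(y)],[0,np.cos(y),np.sin(y)],[-1,0,0]])
# cols x=(0,0,-1), y=+-ey, z=x cross y
for sgn in(1,-1):
    ey=sgn*np.array([-np.sin(y),np.cos(y),0]);X=np.array([0,0,-1.]);Rt=np.stack([X,ey,np.cross(X,ey)],1)
    print(sgn,np.degrees(Ro.from_matrix(Rt@R.T).as_rotvec()))
E
```

```text
[0.5398 0.1197 0.1   ] [ 0.4989 -0.1249  0.1   ] [0.7074 0.093  0.1   ] [ 0.6681 -0.1522  0.1   ] 0.2479805258333314 0.16974653718980562 -9.491447780275928 [ 0.6035 -0.0161  0.1   ]
-9.116320119137086
edge net (array([ 0.6118, -0.02  ,  0.2024]), np.float64(0.0025415402316441237))
(array([ 0.6223, -0.014 ,  0.2189]), np.float64(0.16785456384260222))
(array([ 0.6224, -0.0143,  0.2122]), np.float64(0.18833745010030645))
[[ 0.0001  0.3483 -0.9374]
 [-0.0001 -0.9374 -0.3483]
 [-1.      0.0001 -0.    ]]
1 [ -0.0022   0.0112 150.6144]
-1 [  0.0083   0.0017 -29.3856]
```

```bash
python3 -m pendant '[{"translation":[2.3,3.6,0],"angular":[0,0,-3.7],"hand":-1},{"translation":[2.3,3.6,0],"angular":[0,0,-3.7],"hand":-1},{"translation":[2.3,3.6,0],"angular":[0,0,-3.7],"hand":-1},{"translation":[2.3,3.6,0],"angular":[0,0,-3.7],"hand":-1},{"translation":[2.3,3.6,0],"angular":[0,0,-3.7],"hand":-1},{"translation":[2.3,3.6,0],"angular":[0,0,-3.7],"hand":-1},{"translation":[2.3,3.6,0],"angular":[0,0,-3.7],"hand":-1},{"translation":[2.3,3.6,0],"angular":[0,0,-3.7],"hand":-1},{"translation":[0.1,4,0],"angular":[0,0,0],"hand":-1},{"translation":[0.1,4,0],"angular":[0,0,0],"hand":-1},{"translation":[0.1,4,0],"angular":[0,0,0],"hand":-1},{"translation":[0.1,4,0],"angular":[0,0,0],"hand":-1},{"translation":[0.1,4,0],"angular":[0,0,0],"hand":-1},{"translation":[0.1,4,0],"angular":[0,0,0],"hand":-1},{"translation":[0.1,4,0],"angular":[0,0,0],"hand":-1},{"translation":[0.1,4,0],"angular":[0,0,0],"hand":-1},{"translation":[0,0,0],"angular":[0,0,0],"hand":-1},{"translation":[0,0,0],"angular":[0,0,0],"hand":-1}]'
```

```text
time: 2.9
ee_pos: [0.4097, 0.0225, 0.2477]
eef_rot: [0.705, -0.056, -0.705, -0.056]
ft_force: [-0.4, -0.7, -0.1]
width: 0.0008
```

```bash
python3 -m pendant '[{"translation":[0,2.7,0],"angular":[0,0,0],"hand":-1},{"translation":[0,2.7,0],"angular":[0,0,0],"hand":-1},{"translation":[0,0,-2.5],"angular":[0,0,0],"hand":-1},{"translation":[0,0,-2.5],"angular":[0,0,0],"hand":-1},{"translation":[0,0,-2],"angular":[0,0,0],"hand":-1},{"translation":[0,0,-2],"angular":[0,0,0],"hand":-1},{"translation":[0,0,0],"angular":[0,0,0],"hand":-1},{"translation":[0,0,0],"angular":[0,0,0],"hand":-1}]'
python3 - <<'E'
from h import *
from scipy.spatial.transform import Rotation as Ro
im=save('top','pics/top1.png');cv2.imwrite('pics/crop2.png',cv2.resize(cv2.cvtColor(im,4)[120:340,180:400],None,fx=2.7,fy=2.7))
s=r.read_state();print(s['joint_positions'].round(2),s['ee_pos'],Ro.from_quat(s['eef_rot']).as_matrix().round(3))
E
```

```text
time: 3.7
ee_pos: [0.4099, 0.0753, 0.1579]
eef_rot: [-0.705, 0.057, 0.705, 0.057]
ft_force: [-0.3, -0.6, -0.4]
width: 0.0004
[ 0.47 -0.02 -0.74  2.06 -0.02  1.1  -2.  ] [0.41028385 0.07557078 0.15844777] [[ 0.001 -0.161 -0.987]
 [-0.    -0.987  0.161]
 [-1.    -0.    -0.001]]
```

View pics/crop2.png

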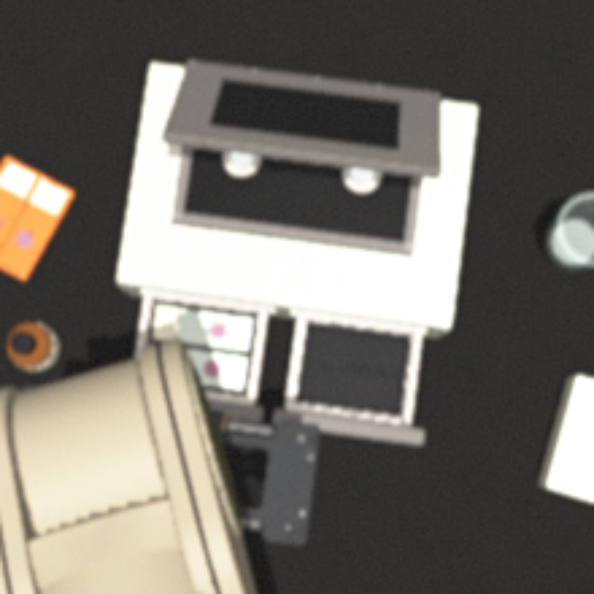

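```bash
python3 -m pendant '[{"translation":[0,0,-2],"angular":[0,0,0],"hand":-1},{"translation":[0,0,-2],"angular":[0,0,0],"hand":-1},{"translation":[0,0,-2],"angular":[0,0,0],"hand":-1},{"translation":[0,0,-1.6],"angular":[0,0,0],"hand":-1},{"translation":[0,0,0],"angular":[0,0,0],"hand":-1},{"translation":[0,0,0],"angular":[0,0,0],"hand":-1}]'; python3 - <<'E'
from h import *
im=save('scene','pics/s2.png');cv2.imwrite('pics/crop3.png',cv2.resize(cv2.cvtColor(im,4)[50:290,130:420],None,fx=2.5,fy=2.5))
s=r.read_state();print(s['joint_positions'].round(2),s['ft_force'])
E
```

```text
time: 4.35
ee_pos: [0.4104, 0.0761, 0.0826]
eef_rot: [0.705, -0.057, -0.704, -0.057]
ft_force: [-0.5, 0.5, 0.2]
width: 0.0004
[ 0.44  0.11 -0.75  2.13  0.09  0.93 -2.09] [0.16582701 0.75163275 0.58307733]
```

View pics/crop3.png

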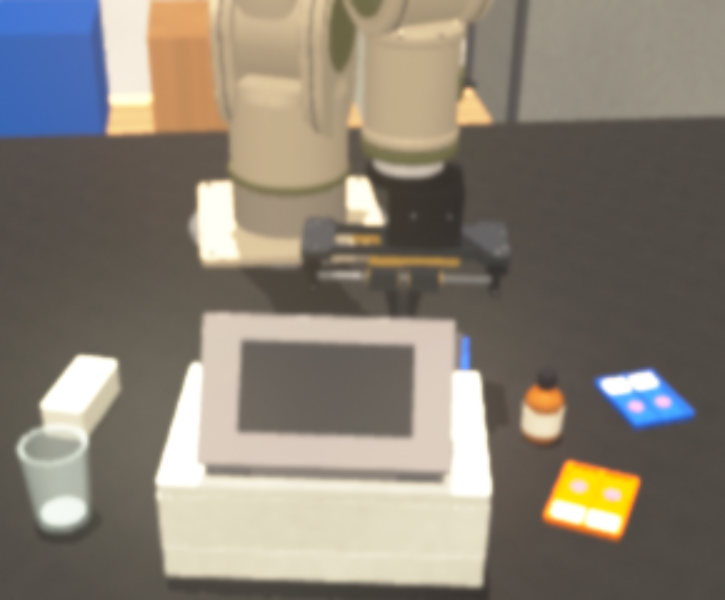

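```bash
python3 -m pendant '[{"translation":[0.8,-0.13,0],"angular":[0,0,0],"hand":-1},{"translation":[0.8,-0.13,0],"angular":[0,0,0],"hand":-1},{"translation":[0.4,-0.06,0],"angular":[0,0,0],"hand":-1},{"translation":[0.4,-0.06,0],"angular":[0,0,0],"hand":-1},{"translation":[0.4,-0.06,0],"angular":[0,0,0],"hand":-1},{"translation":[0.4,-0.07,0],"angular":[0,0,0],"hand":-1},{"translation":[0.4,-0.07,0],"angular":[0,0,0],"hand":-1},{"translation":[0.4,-0.07,0],"angular":[0,0,0],"hand":-1}]'
```

```text
time: 5.2
ee_pos: [0.4499, 0.0697, 0.0815]
eef_rot: [-0.705, 0.057, 0.705, 0.057]
ft_force: [-2.2, 0.4, 0.8]
width: 0.0005
```

```bash
python3 -m pendant '[{"translation":[0.5,-0.08,0],"angular":[0,0,0],"hand":-1},{"translation":[0.5,-0.08,0],"angular":[0,0,0],"hand":-1},{"translation":[0.5,-0.08,0],"angular":[0,0,0],"hand":-1},{"translation":[0.5,-0.08,0],"angular":[0,0,0],"hand":-1},{"translation":[0.5,-0.08,0],"angular":[0,0,0],"hand":-1},{"translation":[0.5,-0.08,0],"angular":[0,0,0],"hand":-1},{"translation":[0.5,-0.08,0],"angular":[0,0,0],"hand":-1},{"translation":[0.5,-0.08,0],"angular":[0,0,0],"hand":-1},{"translation":[0.4,-0.06,0],"angular":[0,0,0],"hand":-1},{"translation":[0.4,-0.06,0],"angular":[0,0,0],"hand":-1},{"translation":[0.3,-0.05,0],"angular":[0,0,0],"hand":-1}]'; python3 - <<'E'
from h import *
im=save('top','pics/top3.png');cv2.imwrite('pics/crop4.png',cv2.resize(cv2.cvtColor(im,4)[120:340,180:400],None,fx=2.7,fy=2.7))
E
```

```text
time: 6.3
ee_pos: [0.501, 0.0612, 0.0815]
eef_rot: [-0.705, 0.057, 0.705, 0.057]
ft_force: [-1.9, 0.3, -0.5]
width: 0.0006
```

View pics/crop4.png

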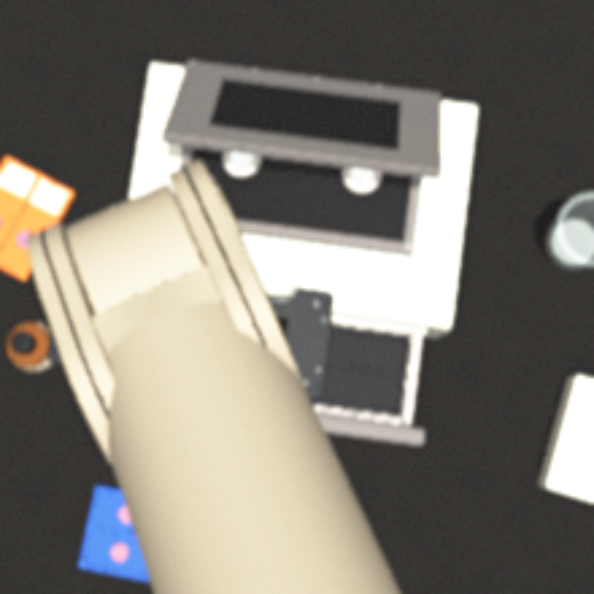

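```bash
python3 -m pendant '[{"translation":[0.2,-0.03,0],"angular":[0,0,0],"hand":-1},{"translation":[0.2,-0.03,0],"angular":[0,0,0],"hand":-1},{"translation":[0,0,0],"angular":[0,0,0],"hand":-1}]';python3 -m pendant '[{"translation":[0.2,-0.03,0],"angular":[0,0,0],"hand":-1},{"translation":[0.2,-0.03,0],"angular":[0,0,0],"hand":-1},{"translation":[0,0,0],"angular":[0,0,0],"hand":-1}]'
```

```text
time: 6.65
ee_pos: [0.5051, 0.0609, 0.0817]
eef_rot: [0.705, -0.057, -0.705, -0.057]
ft_force: [-1.1, -0.8, -0.7]
width: 0.0007
time: 6.95
ee_pos: [0.5075, 0.0606, 0.0814]
eef_rot: [-0.704, 0.057, 0.706, 0.056]
ft_force: [-9.7, -0.2, 5.6]
width: 0.0007
```

```bash
python3 -m pendant '[{"translation":[0.15,-0.02,0],"angular":[0,0,0],"hand":-1},{"translation":[0.1,-0.02,0],"angular":[0,0,0],"hand":-1},{"translation":[0,0,0],"angular":[0,0,0],"hand":-1},{"translation":[0,0,0],"angular":[0,0,0],"hand":-1}]'
```

```text
time: 7.35
ee_pos: [0.5076, 0.0607, 0.081]
eef_rot: [-0.702, 0.057, 0.708, 0.056]
ft_force: [-20.9, 1.1, 15.5]
width: 0.0006
```

```bash
python3 -m pendant '[{"translation":[-0.5,0.08,0],"angular":[0,0,0],"hand":-1},{"translation":[-1.5,0.25,0],"angular":[0,0,0],"hand":-1},{"translation":[-2,0.33,0],"angular":[0,0,0],"hand":-1},{"translation":[0,0,3],"angular":[0,0,0],"hand":-1},{"translation":[0,0,4],"angular":[0,0,0],"hand":-1},{"translation":[0,0,4],"angular":[0,0,0],"hand":-1},{"translation":[0,0,4],"angular":[0,0,0],"hand":-1},{"translation":[0,-4,4],"angular":[0,0,0],"hand":-1},{"translation":[0,-4,2],"angular":[0,0,0],"hand":-1},{"translation":[0,-4,0],"angular":[0,0,0],"hand":-1},{"translation":[0,-4,0],"angular":[0,0,0],"hand":-1},{"translation":[0,-4,0],"angular":[0,0,0],"hand":-1},{"translation":[0,-3,0],"angular":[0,0,0],"hand":-1},{"translation":[0,0,0],"angular":[0,0,0],"hand":-1}]'; python3 - <<'E'
from h import *
im=save('top','pics/top4.png');cv2.imwrite('pics/crop5.png',cv2.resize(cv2.cvtColor(im,4)[120:340,180:400],None,fx=2.7,fy=2.7))
print(r.read_state()['joint_positions'].round(2))
E
```

```text
time: 8.75
ee_pos: [0.4708, -0.1636, 0.2868]
eef_rot: [0.705, -0.06, -0.704, -0.059]
ft_force: [0.1, 0.9, 0.4]
width: 0.0001
[ 0.72  0.06 -0.5   1.71  0.03  1.38 -1.52]
```

View pics/crop5.png

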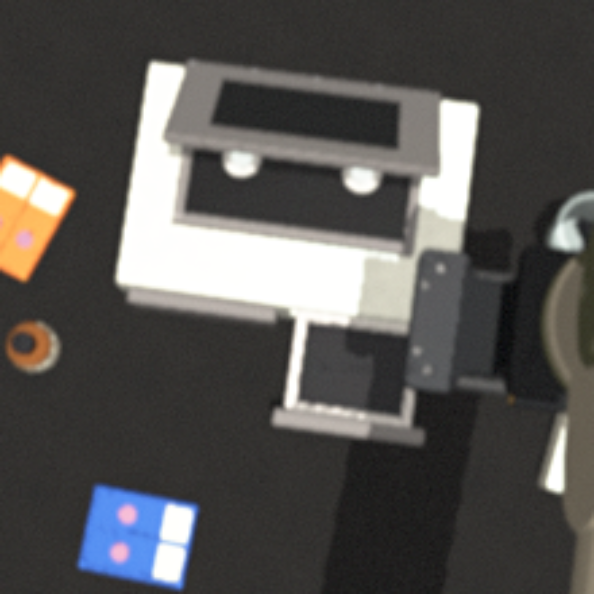

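The left tray panel now sits against the scanner front, at crop (200,305). The right tray is still out with its bare carrier, and the bottle is unmoved. Next is the hood.

```bash
python3 -m pendant '[{"translation":[2.6,2.4,0],"angular":[0,0,0],"hand":-1},{"translation":[2.6,2.4,0],"angular":[0,0,0],"hand":-1},{"translation":[2.6,2.4,0],"angular":[0,0,0],"hand":-1},{"translation":[2.6,2.4,0],"angular":[0,0,0],"hand":-1},{"translation":[2.6,2.4,0],"angular":[0,0,0],"hand":-1},{"translation":[2.5,2.4,0],"angular":[0,0,0],"hand":-1},{"translation":[0,0,-1.5],"angular":[0,0,0],"hand":-1},{"translation":[0,0,-1.5],"angular":[0,0,0],"hand":-1},{"translation":[0,0,0],"angular":[0,0,0],"hand":-1},{"translation":[0,0,0],"angular":[0,0,0],"hand":-1}]'; python3 - <<'E'
from h import *
print(atz('top',(231.9,227.4),.09),atz('top',(239.3,282.6),.09))
im=save('scene','pics/s5.png');cv2.imwrite('pics/crop6.png',cv2.resize(cv2.cvtColor(im,4)[50:290,130:420],None,fx=2.5,fy=2.5))
E
```

```text
time: 9.8
ee_pos: [0.6257, -0.0158, 0.2569]
eef_rot: [-0.705, 0.058, 0.705, 0.057]
ft_force: [0.1, 0.2, 0.3]
width: 0.0004
[0.52670352 0.11283372 0.09      ] [0.50881187 0.00190038 0.09      ]
```

View pics/crop6.png

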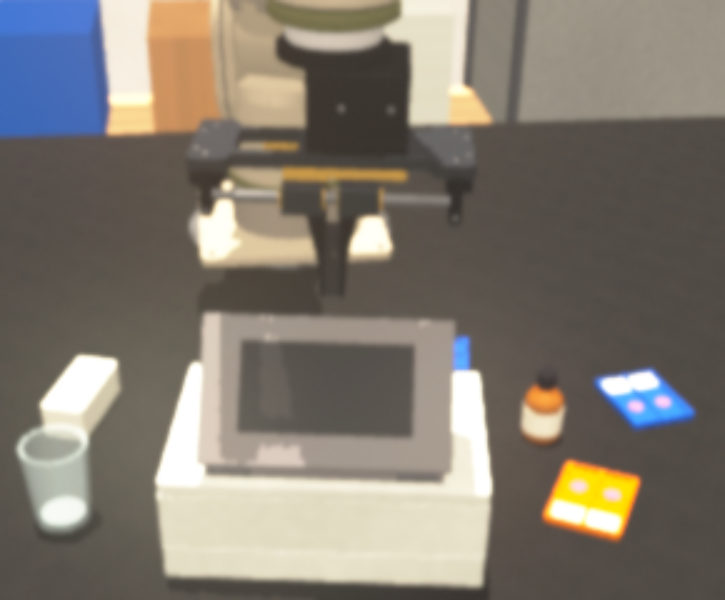

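Measured tray travel is 75.2 mm, so it is home. The fingertips are over the middle of the hood, at crop (333,290).

```bash
python3 -m pendant '[{"translation":[0,0,-1],"angular":[0,0,0],"hand":-1},{"translation":[0,0,-1],"angular":[0,0,0],"hand":-1},{"translation":[0,0,-0.7],"angular":[0,0,0],"hand":-1},{"translation":[0,0,-0.5],"angular":[0,0,0],"hand":-1},{"translation":[0,0,-0.5],"angular":[0,0,0],"hand":-1},{"translation":[0,0,-0.5],"angular":[0,0,0],"hand":-1},{"translation":[0,0,-0.5],"angular":[0,0,0],"hand":-1},{"translation":[0,0,-0.5],"angular":[0,0,0],"hand":-1}]';python3 -m pendant '[{"translation":[0,0,-0.6],"angular":[0,0,0],"hand":-1},{"translation":[0,0,-0.6],"angular":[0,0,0],"hand":-1},{"translation":[0,0,-0.6],"angular":[0,0,0],"hand":-1}]'
```

```text
time: 10.65
ee_pos: [0.6263, -0.0148, 0.2047]
eef_rot: [0.705, -0.057, -0.705, -0.057]
ft_force: [1.2, -0.2, 2.2]
width: 0.0007
time: 10.95
ee_pos: [0.6262, -0.0148, 0.1864]
eef_rot: [-0.705, 0.057, 0.705, 0.057]
ft_force: [-0.5, 1.0, 2.9]
width: 0.0008
```

```bash
python3 -m pendant '[{"translation":[0,0,-0.6],"angular":[0,0,0],"hand":-1},{"translation":[0,0,-0.6],"angular":[0,0,0],"hand":-1},{"translation":[0,0,-0.6],"angular":[0,0,0],"hand":-1},{"translation":[0,0,-0.6],"angular":[0,0,0],"hand":-1},{"translation":[0,0,-0.5],"angular":[0,0,0],"hand":-1},{"translation":[0,0,-0.4],"angular":[0,0,0],"hand":-1},{"translation":[0,0,-0.3],"angular":[0,0,0],"hand":-1},{"translation":[0,0,-0.2],"angular":[0,0,0],"hand":-1},{"translation":[0,0,0],"angular":[0,0,0],"hand":-1}]';python3 -m pendant '[{"translation":[0,0,-0.2],"angular":[0,0,0],"hand":-1},{"translation":[0,0,-0.1],"angular":[0,0,0],"hand":-1},{"translation":[0,0,0],"angular":[0,0,0],"hand":-1}]'
```

```text
time: 11.85
ee_pos: [0.6262, -0.0148, 0.1486]
eef_rot: [-0.705, 0.057, 0.705, 0.057]
ft_force: [0.0, 0.2, 0.5]
width: 0.0004
time: 12.15
ee_pos: [0.6263, -0.0148, 0.1458]
eef_rot: [0.705, -0.057, -0.705, -0.057]
ft_force: [0.1, -0.6, -0.0]
width: 0.0006
```

```bash
python3 -m pendant '[{"translation":[0,0,-0.1],"angular":[0,0,0],"hand":-1},{"translation":[0,0,-0.1],"angular":[0,0,0],"hand":-1},{"translation":[0,0,0],"angular":[0,0,0],"hand":-1},{"translation":[0,0,0],"angular":[0,0,0],"hand":-1}]'; python3 - <<'E'
from h import *
im=save('scene','pics/s6.png');cv2.imwrite('pics/crop7.png',cv2.resize(cv2.cvtColor(im,4)[50:290,130:420],None,fx=2.5,fy=2.5))
E
```

```text
time: 12.55
ee_pos: [0.6264, -0.0148, 0.1454]
eef_rot: [0.705, -0.057, -0.705, -0.057]
ft_force: [-5.9, -1.0, 13.4]
width: 0.0007
```

View pics/crop7.png

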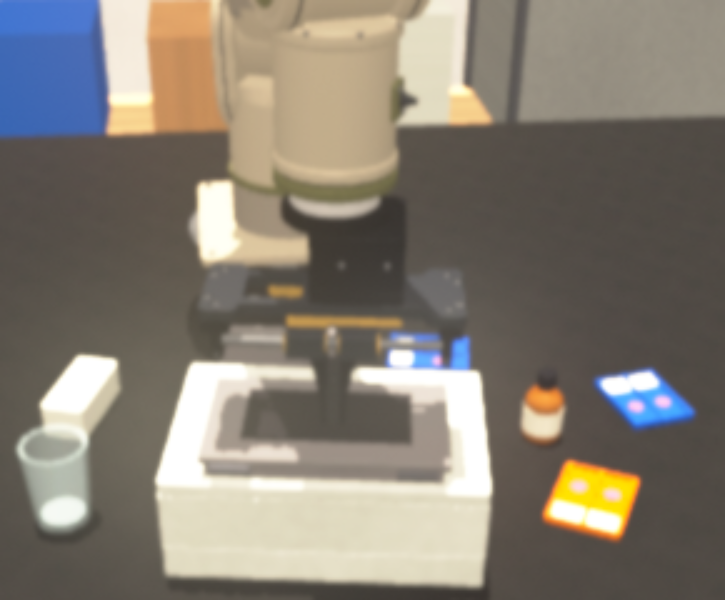

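```bash
python3 -m pendant '[{"translation":[0,0,-0.1],"angular":[0,0,0],"hand":-1},{"translation":[0,0,0],"angular":[0,0,0],"hand":-1},{"translation":[0,0,0.3],"angular":[0,0,0],"hand":-1},{"translation":[0,0,1],"angular":[0,0,0],"hand":-1},{"translation":[0,0,3],"angular":[0,0,0],"hand":-1},{"translation":[0,0,4],"angular":[0,0,0],"hand":-1},{"translation":[0,0,4],"angular":[0,0,0],"hand":-1},{"translation":[-2,-4,2],"angular":[0,0,0],"hand":-1},{"translation":[-2,-4,0],"angular":[0,0,0],"hand":-1},{"translation":[-2,-4,0],"angular":[0,0,0],"hand":-1},{"translation":[-2,-4,0],"angular":[0,0,0],"hand":-1},{"translation":[-2,-4,0],"angular":[0,0,0],"hand":-1},{"translation":[-2,-4,0],"angular":[0,0,0],"hand":-1},{"translation":[-2,-4,0],"angular":[0,0,0],"hand":-1},{"translation":[-2,-4,0],"angular":[0,0,0],"hand":-1},{"translation":[0,0,0],"angular":[0,0,0],"hand":-1},{"translation":[0,0,0],"angular":[0,0,0],"hand":-1}]'; python3 - <<'E'
from h import *
im=save('scene','pics/s7.png');cv2.imwrite('pics/crop8.png',cv2.resize(cv2.cvtColor(im,4)[120:290,130:420],None,fx=2.7,fy=2.7))
im=save('top','pics/top7.png')
a=r.mark_of('scene','hood_edge');b=r.mark_of('top','hood_edge')
print(a,b); print(tri(a[0]['point'],b[0]['point']))
c,s=np.cos(np.radians(-9.1)),np.sin(np.radians(-9.1))
e=np.array([.604+c*-.035,-.016+s*-.035,.12]);print(e,proj('scene',e),proj('top',e))
E
```

```text
time: 14.3
ee_pos: [0.4657, -0.3358, 0.2861]
eef_rot: [0.705, -0.058, -0.705, -0.058]
ft_force: [0.7, 0.3, -0.6]
width: 0.0003
[{'point': [200.2, 260.8], 'confidence': 0.79}] [{'point': [210.2, 289.7], 'confidence': 0.77}]
(array([ 0.56366613, -0.0112123 ,  0.11827499]), np.float64(0.005090345092189813))
[ 0.56944052 -0.01046447  0.12      ] [200.95582557 260.22963724] [207.07386327 287.94826291]
```

View pics/crop8.png

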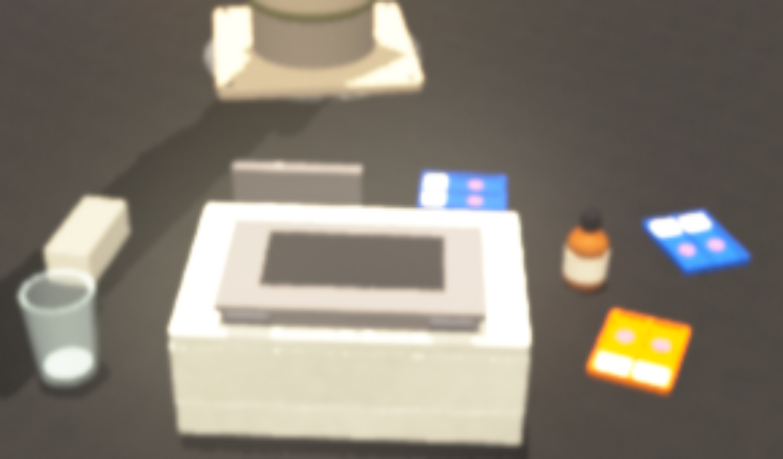

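View pics/top7.png

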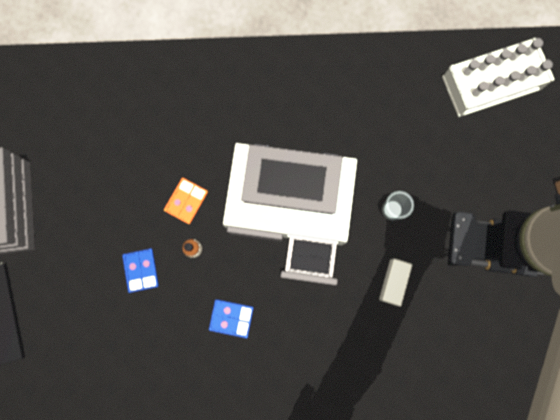

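The hood lies level; its edge measures z = 118 mm against the 120 mm it should have. The left tray is in, the right tray is out, and the bystanders stand where they were. The arm is clear, so I'm handing in.

```bash
python3 -c "
from bench import r
print(r.close_job())"
```

```text
the job is handed in; nothing more can be done
None
```

The left tray, which held the two glass slides, is fully home, and the hood was then pushed shut. I used only the closed fingertips and handed in with the clock at about 14.5 s.

- **Tray:** it travelled 75.2 mm by the top camera. It stopped firmly, with the force rising to about 21 N along the push and 15 N upward at the stop. I did not track down the cause of that upward part; it went away once I backed off.
- **Hood:** it met a firm stop (about 13 N) with the fingertips at z ≈ 0.120 m, where its top should be when shut. About the last 4 mm before that stop read almost no force, so the hood had probably already dropped shut by then. In the last pictures it lies level. Its edge was located at z = 0.118 m, with the two cameras' lines missing each other by 5 mm.
- **Rest of the scene:** the last pictures show the right tray still out with its empty carrier. The bottle, jar and box have not visibly moved, and the robot touches nothing. I judged these by eye and did not measure them.

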